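# Dispense a stain-remover tablet and lift it with tongs

## Task

At this dry cleaner's spotting bench, push the dispenser's red plunger all the way down so that a yellow stain-remover tablet is pushed out onto the steel tray. Then take the tongs from their rest, close them on the tablet and lift it so that it hangs in the jaws a good 10 cm above the tray's level; finish while still holding it there, steady, with the tongs. Never touch the tablet with the gripper itself, and leave the bottle, jar, brush and spool where they stand.

Things in the scene. Friction and masses are not known exactly. Their poses are not given: they have to be found in the camera images.
- dispenser: Fixed dispenser, front = its -x. Origin under the centre of its blue base (200 x 116 mm, 30 mm high), at table level. Along x in mm: -100 to -16 open tray; -16 to 30 tunnel, 42 wide inside, clear roof, top 74 above the table; 30 to 100 white column, 90 wide, 130 high, with the plunger on top.
- tray (a point): Centre of the steel tray's floor, 30 mm above the table, 55 mm in front of the dispenser's origin. Floor about 80 x 108 mm with a 5 mm high lip at its front and both sides. A pusher, moving twice as far as the plunger, slides the tablet out along the dispenser's -x to about here (25 mm farther if pushed fast) and goes back on release; the tablet stays.
- plunger (a joint): Travel of the plunger in m: 0 = up, 0.030 = fully down, straight down. Its spring takes about 4 N at first and 7 N at the end, plus damping of some 30 N per m/s, so press it at 0.1 m/s or slower. It springs back when let go.
- plunger_top (a point): Centre of the top face of the red plunger knob, a disc of 42 mm diameter; 175 mm above the table when up, 65 mm behind the dispenser's origin (its +x).
- tablet_center (a point): Centre of the loose yellow tablet, an upright cylinder of 34 mm diameter and 30 mm height, about 40 g. It starts inside the dispenser's tunnel, standing on the same floor as the tray (centre 45 mm above the table).
- tablet: The same tablet; this origin is the centre of its underside.
- rest: Fixed rest of the tongs: base plate 190 x 70 mm, 5 mm thick, and two black cross bars, 12 mm thick and 100 mm wide, tops 30 mm above the table, at x = -70 and +58 mm. Origin under its centre at table level. Between the bars there is room for fingers beside the tongs.
- tongs: Spine of the loose steel tongs (205 mm long, 130 g in all), lying flat on the rest's bars so that the jaws move sideways, along its y. Origin midway along the tongs on the underside (30 mm above the table at the start); +x points to the jaws, z up. The two arms hinge at x = -95 mm are sprung open, and move together.
- tongs_grip (a point): Point to grip: midway along the tongs, between the arms (upright strips 22 mm high, black finger pads 60 mm long outside), half-way up. Axes as tongs. Width over the arms here, along y: 56 mm open, 35 mm closed on the tablet, 21 mm shut. Springs push back 8 to 11 N a side; squeezed to 49 mm the tongs are held firmly, jaws still open.
- tongs_tips (a point): Point midway between the two red jaws, half-way up, 90 mm ahead of tongs_grip along x. Jaws: flat plates 34 mm long (x), 22 mm high, 5 mm thick. Inside gap 74 mm open, 59 mm when squeezed to 49 mm at the grip, 34 mm on the tablet.
- tongs_left: The arm of the tongs on the +y side with its red jaw; origin at its hinge.
- tongs_right: The arm of the tongs on the -y side with its red jaw; origin at its hinge.
- spotter: Loose orange bottle, 60 mm diameter, 170 mm high, a bystander; origin at the centre of its underside.
- button_jar: Loose amber jar with a steel lid, 64 mm diameter, 90 mm high, a bystander; origin at the centre of its underside.
- brush: Loose flat stain brush with a wooden handle lying on the table, about 180 mm long, a bystander; origin on its underside.
- spool: Loose blue thread spool, 38 mm diameter, 50 mm high, a bystander; origin at the centre of its underside.
Things that resemble listed ones, but are neither listed nor needed, are in the scene too. There is more than one size of the dispenser; the one meant has the size given above.

How it is judged:
By the outcome, as a careful person would: the job done as asked, in the order asked, and still so for the second after the job is handed in, while the arm keeps its last pose, push and grip.
It also fails if it takes over 54 s, if anything falls off the work surface, if the arm or the gripper's body presses on something with over 40 N, if the wrist force passes 120 N, or if a joint passes its speed limit or range.

## Robot

A 6-joint arm with a two-finger parallel gripper is mounted at the origin on the work surface. World frame = base frame: x ahead of the robot, y to its left, z up, the work surface at z = 0. Lengths are in m, angles in rad, forces in N, time in s.
With the tool pointing down it reaches from about 0.35 to 0.8 m from the base axis. Payload 7.3 kg.
Tool frame: the origin (TCP) lies at the very end of the fingers, on their centre line; the grasp point (between the pads) lies 19 mm behind it (r.grip_depth is the distance from the TCP to the grasp point, in m); z points along the fingers, y is the line along which they close (so a half turn about z gives the same grasp; the last joint's range is limited). The gripper opens to 85 mm and grips with 20 to 120 N. Pads are 22 mm wide; open, the fingers measure 114 mm over their backs; the gripper's body (76 mm by 85 mm) begins 54 mm behind the grasp point. The pads swing forward as they close: fully open they stand 13 mm farther back than shut.
Start: joints at [-1.358, 0.342, 1.524, -0, 1.275, -0.146], TCP at [0.184, -0.492, 0.231] pointing down, gripper open.
Joint ranges: [-2.53, 2.53], [-0.77, 2.02], [0.04, 2.7], [-1, 4.14], [0.28, 2.66], [-3.11, 3.11]. Speed limits (rad/s): [2.57, 2.57, 3.14, 3.14, 3.14, 3.14].

## Interface

Orientations are given as a unit quaternion [w, x, y, z].
In Python, from workcell import r, viewer gives the robot as it stands.
- The arm moves only by the tool move_arm, never from a script. Its argument "series" is a list of rows, each an object of numbers: "dx", "dy", "dz": the shift along the tool's x, y, z in mm; "wx", "wy", "wz": the turn, a rotation vector about the tool's x, y, z in rad; "jaw": the opening in per cent of the stroke, from 0 (shut) to 100 (fully open). A call has 1 to 12 rows; each row is the pose to reach, as a shift and turn from the pose commanded when the call began, along the tool's axes at that moment; what a row does not reach only later rows make up. A row lasts 1/10 s, in which the tool goes at most 50 mm and 8.59 degrees, less where a joint would pass 70% of its speed; a pose out of reach is approached as far as the arm can. A call with a gripper value outside its range is refused whole. The fingers move at their own pace and stop on an object; "newtons" is the grip in N (left out, the last holds). Time passes only in rows, so rows that repeat a pose let the fingers close. It gives the time, the measured TCP pose, the force, the opening and the grip force at its end, in the units of the state.
- r.sense(): the state, without advancing time (a new reading comes with each control period).
- viewer.grab_frame(name): name is "scene" or "top" or "wrist"; returns a dict with "pixels" (400x640x3 uint8, red, green, blue), "range_z" (400x640 float32, m along the optical axis (not along the pixel's ray), 0 where there is no reading), "K" (3x3 intrinsics, pixels), "origin" and "orientation" of the camera in the world; the wrist camera has in their place "T_tool_cam" (4x4, takes a point from camera to tool coordinates, whose origin is the TCP and whose axes are the flange's). Camera axes: x right, y down, z forward; pixel columns grow to the right and rows downward; lengths in m; the calibration is good to about 2 mm. A picture is of the moment at which its call begins: read the wrist's pose just before it.
- r.job_done(): hands the job in; it is judged then, once.
The state is a dict: "t": time; "joints": joint angles; "joint_velocities": joint speeds; "joint_efforts": joint torques, N m; "position": TCP position; "tool_rot": TCP orientation; "contact_force": force on the tool from outside, world axes, zero at the start; "moment": the same for the moment, N m; "gripper_width": finger opening in m; "grasp_force": force on a finger pad.
Only numpy, scipy, OpenCV 4.12 (cv2) and the standard library are available. Lean on these libraries where they do the work, as an engineer would, in place of code of your own. Each camera call takes 0.05 s, during which the arm holds its last target. There are 200 camera calls.

## Working session

There is one attempt and no reset: what is moved stays moved. The work goes in short steps, Python scripts to look and compute and a tool call to move; the robot and the scene stay as the last step left them, time stands still between calls to the robot, and variables do not carry over. Pictures are saved under pics/ and viewed, at most 10 in all, crops included, and the job is handed in when it is done.

Besides the shell and the picture viewer there is one more tool, called after ">>>" as a command line: name --argument value ..., lists and objects as JSON in quotes. move_arm: Moves the arm, as the interface text tells. Its arguments: {"type":"object","properties":{"series":{"type":"array","items":{"type":"object","properties":{"dx":{"type":"number"},"dy":{"type":"number"},"dz":{"type":"number"},"wx":{"type":"number"},"wy":{"type":"number"},"wz":{"type":"number"},"jaw":{"type":"number"}}}},"newtons":{"type":"number"}},"required":["series"]}

```bash
mkdir -p pics; cat > h.py <<'E'
import numpy as np, cv2
from workcell import r, viewer
from scipy.spatial.transform import Rotation as R
def rot(q): return R.from_quat([q[1],q[2],q[3],q[0]]).as_matrix()
def grab(name):
    s=r.sense(); f=viewer.grab_frame(name)
    if 'origin' in f: f['M'],f['o']=rot(f['orientation']),np.array(f['origin'])
    else:
        T=np.array(f['T_tool_cam']); A=rot(s['tool_rot'])
        f['M'],f['o']=A@T[:3,:3],A@T[:3,3]+np.array(s['position'])
    return f
def cloud(f):
    d=f['range_z']; v,u=np.mgrid[:400,:640]; K=np.array(f['K'])
    c=np.stack([(u-K[0,2])/K[0,0]*d,(v-K[1,2])/K[1,1]*d,d],-1)
    return c@f['M'].T+f['o']
def ray(f,u,v,z):
    K=np.array(f['K']); d=f['M']@np.array([(u-K[0,2])/K[0,0],(v-K[1,2])/K[1,1],1])
    return f['o']+d*(z-f['o'][2])/d[2]
def save(f,n,crop=None,s=1):
    im=f['pixels'][:,:,::-1]
    if crop: a,b,c,d=crop; im=im[b:d,a:c]
    cv2.imwrite('pics/'+n+'.png',cv2.resize(im,None,fx=s,fy=s,interpolation=cv2.INTER_CUBIC))
E
python3 - <<'E'
from h import *
import pickle
for n in('top','scene'):
    f=grab(n); save(f,n+'0'); pickle.dump(f,open(n+'.pkl','wb')); print(n,f['o'],f['M'].round(2).tolist())
print(r.sense())
E
```

```text
top [ 0.22211792 -0.01577256  1.59730807] [[-0.0, -0.98, 0.19], [-1.0, 0.0, 0.01], [-0.01, -0.19, -0.98]]
scene [1.12078008 0.58205282 1.0239539 ] [[-0.66, 0.56, -0.5], [0.75, 0.48, -0.46], [-0.02, -0.67, -0.74]]
{'t': 0.1, 'joints': array([-1.35797390e+00,  3.42651263e-01,  1.52490664e+00,  5.30677725e-06,
        1.27540218e+00, -1.46005678e-01]), 'joint_velocities': array([-0.00033562, -0.00146033, -0.00052931,  0.00049275, -0.00106616,
        0.00018312]), 'joint_efforts': array([ 1.92228865e-03, -4.34447908e+01, -2.46490574e+01, -6.79840764e-05,
        4.77495545e-03,  3.87009925e-05]), 'position': array([ 0.18431271, -0.49120836,  0.23070157]), 'tool_rot': array([-6.83418502e-04,  9.83948334e-01,  1.78452260e-01, -2.03010483e-05]), 'contact_force': array([-0.092563  , -0.10481076,  0.07297007]), 'moment': array([ 0.02644098, -0.03492535, -0.02100795]), 'grasp_force': 0.0, 'gripper_width': 0.0855257172891848}
```

View pics/top0.png

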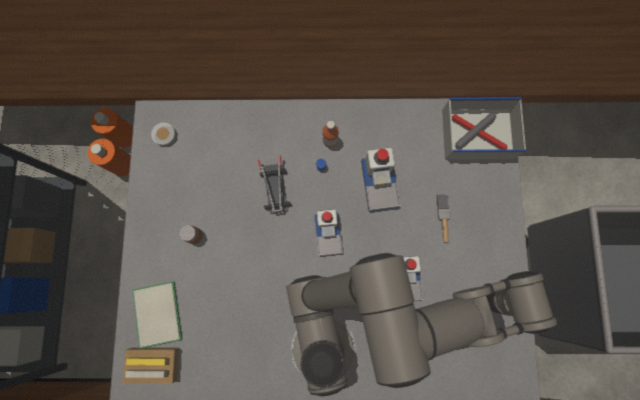

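View pics/scene0.png

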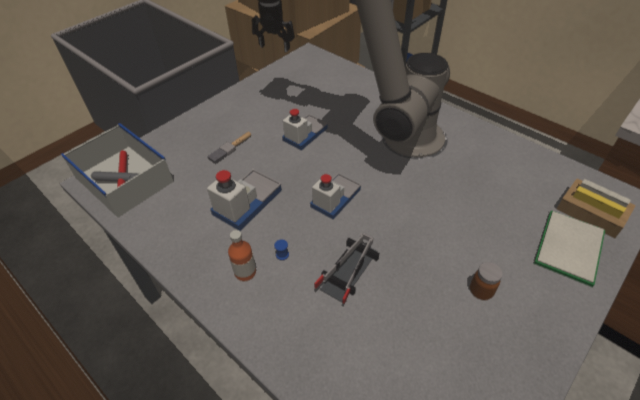

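Candidates: the dispensers in the top view are at (380,180), (328,232) and (412,275, partly hidden). The tongs are at (272,187). The red and grey tools in the bin at (480,130) are decoys. I'll measure sizes to choose the dispenser.

```bash
cat > m.py <<'E'
from h import *
import pickle
for n in('scene','top'):
    f=pickle.load(open(n+'.pkl','rb')); P=cloud(f); hsv=cv2.cvtColor(f['pixels'],cv2.COLOR_RGB2HSV)
    H,S,V=hsv[...,0],hsv[...,1],hsv[...,2]
    ms={'red':((H<6)|(H>174))&(S>150)&(V>70),'blue':(H>100)&(H<125)&(S>120)&(V>40)}
    for k,m in ms.items():
        m=m&(f['range_z']>0)
        nn,L,st,c=cv2.connectedComponentsWithStats(m.astype(np.uint8))
        for i in range(1,nn):
            if st[i,4]<12: continue
            q=P[L==i]; zt=np.percentile(q[:,2],95); t=q[q[:,2]>zt-.006]
            print(n,k,c[i].round(),st[i,4],'ztop %.3f'%zt,'topmean',t.mean(0).round(3),'ext',np.ptp(q,axis=0).round(3))
E
python3 m.py
python3 - <<'E'
from h import *
import pickle
f=pickle.load(open('scene.pkl','rb'));P=cloud(f)
# white column tops + base footprint via height slices
t=pickle.load(open('top.pkl','rb'));Q=cloud(t)
A=np.vstack([P[f['range_z']>0],Q[t['range_z']>0]])
for c in ([.63,-.23],[.41,-.05],[.37,-.3]):
    q=A[(np.hypot(A[:,0]-c[0],A[:,1]-c[1])<.12)]
    for lo,hi in((.015,.06),(.09,.16)):
        s=q[(q[:,2]>lo)&(q[:,2]<hi)][:,:2].astype(np.float32)
        if len(s)>5: print(c,lo,cv2.minAreaRect(s))
E
```

```text
scene red [294. 112.] 35 ztop 0.134 topmean [ 0.296 -0.299  0.132] ext [0.025 0.027 0.01 ]
scene red [122. 161.] 120 ztop 0.033 topmean [ 0.767 -0.647  0.03 ] ext [0.064 0.09  0.016]
scene red [223. 176.] 114 ztop 0.176 topmean [ 0.668 -0.205  0.173] ext [0.038 0.036 0.01 ]
scene red [326. 178.] 57 ztop 0.134 topmean [ 0.46  -0.013  0.131] ext [0.029 0.027 0.008]
scene red [120. 181.] 26 ztop 0.032 topmean [ 0.822 -0.567  0.03 ] ext [0.021 0.02  0.007]
scene red [319. 280.] 26 ztop 0.053 topmean [0.683 0.16  0.05 ] ext [0.026 0.006 0.015]
scene red [346. 294.] 29 ztop 0.053 topmean [0.671 0.238 0.05 ] ext [0.031 0.011 0.011]
scene blue [139. 139.] 110 ztop 0.107 topmean [ 0.701 -0.597  0.105] ext [0.195 0.812 0.413]
scene blue [308. 138.] 44 ztop 0.024 topmean [ 0.27  -0.265  0.022] ext [0.074 0.024 0.008]
scene blue [ 82. 173.] 94 ztop 0.108 topmean [ 0.901 -0.596  0.105] ext [0.006 0.253 0.008]
scene blue [340. 205.] 69 ztop 0.024 topmean [0.436 0.021 0.021] ext [0.079 0.023 0.008]
scene blue [250. 211.] 148 ztop 0.032 topmean [ 0.633 -0.163  0.028] ext [0.103 0.038 0.01 ]
scene bl
[... 1304 characters left out ...]
51), (0.19653089344501495, 0.12156827747821808), 8.38347339630127)
[0.63, -0.23] 0.09 ((0.6653885245323181, -0.2068479359149933), (0.07752647995948792, 0.0946609303355217), 8.545265197753906)
[0.41, -0.05] 0.015 ((0.4105082154273987, -0.02008209377527237), (0.15655943751335144, 0.09092455357313156), 5.183866500854492)
[0.41, -0.05] 0.09 ((0.45905593037605286, -0.01553327590227127), (0.058178145438432693, 0.07029302418231964), 4.8651018142700195)
[0.37, -0.3] 0.015 ((0.28830626606941223, -0.3003217875957489), (0.07427117973566055, 0.09054224193096161), 4.07704496383667)
[0.37, -0.3] 0.09 ((0.2948915958404541, -0.2999327778816223), (0.05940166115760803, 0.07278499752283096), 4.510222911834717)
```

The big dispenser is the one meant: base about 197×120, knob at z 0.176, top-view pixel (380,180). The other two are about 157×91. I'll move above it and check close up.

>>> move_arm --series '[{"dx":45,"dy":-12,"dz":-30,"wz":0.05,"jaw":0},{"dx":90,"dy":-24,"dz":-60,"wz":0.1,"jaw":0},{"dx":137,"dy":-37,"dz":-90,"wz":0.15,"jaw":0},{"dx":184,"dy":-50,"dz":-90,"wz":0.21,"jaw":0},{"dx":231,"dy":-63,"dz":-90,"wz":0.21,"jaw":0},{"dx":278,"dy":-76,"dz":-90,"wz":0.21,"jaw":0},{"dx":325,"dy":-89,"dz":-90,"wz":0.21,"jaw":0},{"dx":370,"dy":-102,"dz":-90,"wz":0.21,"jaw":0},{"dx":410,"dy":-112,"dz":-90,"wz":0.21,"jaw":0},{"dx":447,"dy":-122,"dz":-90,"wz":0.21,"jaw":0},{"dx":447,"dy":-122,"dz":-90,"wz":0.21,"jaw":0},{"dx":447,"dy":-122,"dz":-90,"wz":0.21,"jaw":0}]'

```text
$.series[0]: bad value
```

```bash
cat > a.py <<'E'
from h import *
import pickle
f=grab('wrist'); pickle.dump(f,open('w1.pkl','wb')); save(f,'w1'); P=cloud(f)
t=grab('top'); pickle.dump(t,open('top2.pkl','wb')); Q=cloud(t)
s=grab('scene'); pickle.dump(s,open('scene2.pkl','wb'))
print(f['o'],f['M'].round(2).tolist(), r.sense()['position'],r.sense()['tool_rot'])
hsv=cv2.cvtColor(f['pixels'],cv2.COLOR_RGB2HSV);m=((hsv[...,0]<6)|(hsv[...,0]>174))&(hsv[...,1]>150)&(hsv[...,2]>70)
n,L,st,c=cv2.connectedComponentsWithStats(m.astype(np.uint8))
for i in range(1,n):
    if st[i,4]>100:
        q=P[L==i]; q=q[q[:,2]>np.percentile(q[:,2],90)-.006]; print(c[i],st[i],q.mean(0).round(4),ray(f,*c[i],.17).round(4))
E
python3 a.py
```

```text
[ 0.26283228 -0.46261304  0.37328512] [[0.35, -0.89, -0.3], [-0.94, -0.33, -0.11], [-0.0, 0.32, -0.95]] [ 0.18432478 -0.49139186  0.23098861] [-3.36852899e-04  9.83950775e-01  1.78439787e-01 -3.70361249e-05]
```

View pics/w1.png

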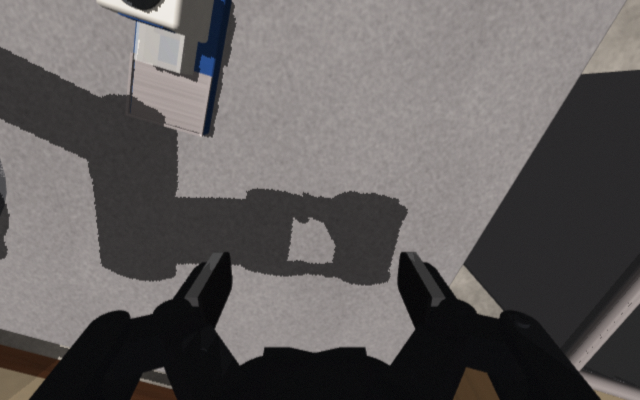

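The move was refused as a bad value. The picture is from the start pose and shows only part of a small decoy dispenser at (170,70). I'll retry with every field given.

>>> move_arm --series '[{"dx":45,"dy":-12,"dz":-30,"wx":0,"wy":0,"wz":0.05,"jaw":5}]' --newtons 40

```text
t: 0.35
position: [0.2159, -0.4674, 0.2552]
tool_rot: [-0.003, 0.989, 0.151, -0.001]
contact_force: [0.6, -0.6, -0.2]
gripper_width: 0.073
grasp_force: 0.0
```

>>> move_arm --series '[{"dx":48,"dy":-16,"dz":-30,"wx":0,"wy":0,"wz":0.08,"jaw":5},{"dx":96,"dy":-32,"dz":-60,"wx":0,"wy":0,"wz":0.16,"jaw":5},{"dx":144,"dy":-48,"dz":-60,"wx":0,"wy":0,"wz":0.16,"jaw":5},{"dx":190,"dy":-64,"dz":-60,"wx":0,"wy":0,"wz":0.16,"jaw":5},{"dx":236,"dy":-80,"dz":-60,"wx":0,"wy":0,"wz":0.16,"jaw":5},{"dx":282,"dy":-95,"dz":-60,"wx":0,"wy":0,"wz":0.16,"jaw":5},{"dx":328,"dy":-110,"dz":-60,"wx":0,"wy":0,"wz":0.16,"jaw":5},{"dx":370,"dy":-122,"dz":-60,"wx":0,"wy":0,"wz":0.16,"jaw":5},{"dx":396,"dy":-130,"dz":-60,"wx":0,"wy":0,"wz":0.16,"jaw":5},{"dx":396,"dy":-130,"dz":-60,"wx":0,"wy":0,"wz":0.16,"jaw":5},{"dx":396,"dy":-130,"dz":-60,"wx":0,"wy":0,"wz":0.16,"jaw":5}]'

```text
t: 1.45
position: [0.5564, -0.2226, 0.3178]
tool_rot: [-0.0, 0.997, 0.075, -0.001]
contact_force: [0.2, -0.5, 0.2]
gripper_width: 0.0045
grasp_force: 0.0
```

```bash
sed -i "s/'w1'/'w2'/" a.py; python3 a.py
```

```text
[ 0.63940786 -0.21066995  0.46022618] [[0.15, -0.94, -0.32], [-0.99, -0.14, -0.05], [0.0, 0.32, -0.95]] [ 0.55544312 -0.22394152  0.31854235] [ 1.53221695e-04  9.97291692e-01  7.35475676e-02 -1.13292146e-04]
[633.29427793  24.57765668] [622   9  18  38 367] [ 0.7882 -0.6069  0.0298] [ 0.7379 -0.4778  0.17  ]
[315.608131    60.97910785] [ 293   37   46   49 1771] [ 0.6667 -0.2077  0.1758] [ 0.6674 -0.2076  0.17  ]
[134.80982906 221.77350427] [122 210  26  24 468] [ 0.4607 -0.0168  0.134 ] [ 0.4806 -0.0381  0.17  ]
```

View pics/w2.png

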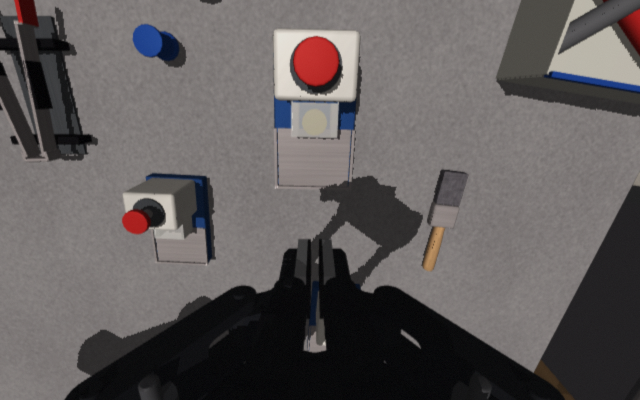

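The crop shows the big dispenser with its knob at (316,61), the tablet in the clear tunnel at (315,122), the tongs at upper left (35,90) and a decoy dispenser at (165,215). The choice holds, so I'll move over the knob and descend.

>>> move_arm --series '[{"dx":40,"dy":0,"dz":20,"wx":0,"wy":0,"wz":0,"jaw":5},{"dx":80,"dy":0,"dz":50,"wx":0,"wy":0,"wz":0,"jaw":5},{"dx":110,"dy":0,"dz":85,"wx":0,"wy":0,"wz":0,"jaw":5},{"dx":110,"dy":0,"dz":115,"wx":0,"wy":0,"wz":0,"jaw":5},{"dx":110,"dy":0,"dz":133,"wx":0,"wy":0,"wz":0,"jaw":5},{"dx":110,"dy":0,"dz":133,"wx":0,"wy":0,"wz":0,"jaw":5},{"dx":110,"dy":0,"dz":133,"wx":0,"wy":0,"wz":0,"jaw":5}]'

```text
t: 2.3
position: [0.6649, -0.2078, 0.1864]
tool_rot: [0.0, 0.997, 0.074, 0.0]
contact_force: [-0.2, -0.9, 0.2]
gripper_width: 0.0042
grasp_force: 0.0
```

Centred on the knob, so I'll press slowly: 36 mm down at 40–50 mm/s.

>>> move_arm --series '[{"dx":0,"dy":0,"dz":5,"wx":0,"wy":0,"wz":0,"jaw":5},{"dx":0,"dy":0,"dz":9,"wx":0,"wy":0,"wz":0,"jaw":5},{"dx":0,"dy":0,"dz":13,"wx":0,"wy":0,"wz":0,"jaw":5},{"dx":0,"dy":0,"dz":17,"wx":0,"wy":0,"wz":0,"jaw":5},{"dx":0,"dy":0,"dz":21,"wx":0,"wy":0,"wz":0,"jaw":5},{"dx":0,"dy":0,"dz":25,"wx":0,"wy":0,"wz":0,"jaw":5},{"dx":0,"dy":0,"dz":29,"wx":0,"wy":0,"wz":0,"jaw":5},{"dx":0,"dy":0,"dz":33,"wx":0,"wy":0,"wz":0,"jaw":5},{"dx":0,"dy":0,"dz":37,"wx":0,"wy":0,"wz":0,"jaw":5},{"dx":0,"dy":0,"dz":39,"wx":0,"wy":0,"wz":0,"jaw":5},{"dx":0,"dy":0,"dz":39,"wx":0,"wy":0,"wz":0,"jaw":5}]'

```text
t: 3.4
position: [0.6654, -0.2071, 0.1473]
tool_rot: [0.001, 0.997, 0.074, 0.001]
contact_force: [-1.1, -1.4, 5.1]
gripper_width: 0.0046
grasp_force: 2.8
```

>>> move_arm --series '[{"dx":0,"dy":0,"dz":2,"wx":0,"wy":0,"wz":0,"jaw":5},{"dx":0,"dy":0,"dz":3,"wx":0,"wy":0,"wz":0,"jaw":5},{"dx":0,"dy":0,"dz":4,"wx":0,"wy":0,"wz":0,"jaw":5},{"dx":0,"dy":0,"dz":4,"wx":0,"wy":0,"wz":0,"jaw":5}]'

```text
t: 3.8
position: [0.6654, -0.2071, 0.1452]
tool_rot: [0.001, 0.997, 0.074, 0.001]
contact_force: [-4.3, 1.0, 12.8]
gripper_width: 0.0044
grasp_force: 6.4
```

>>> move_arm --series '[{"dx":0,"dy":0,"dz":1,"wx":0,"wy":0,"wz":0,"jaw":5},{"dx":0,"dy":0,"dz":1,"wx":0,"wy":0,"wz":0,"jaw":5},{"dx":0,"dy":0,"dz":1,"wx":0,"wy":0,"wz":0,"jaw":5}]'

```text
t: 4.1
position: [0.6654, -0.2071, 0.1452]
tool_rot: [0.001, 0.997, 0.074, 0.001]
contact_force: [-6.2, 0.6, 16.8]
gripper_width: 0.0043
grasp_force: 8.5
```

The force is rising with no travel at z = 0.1452, so the plunger has bottomed. I'll release and go to a viewpoint covering both the tray and the tongs.

>>> move_arm --series '[{"dx":0,"dy":0,"dz":-8,"wx":0,"wy":0,"wz":0,"jaw":5},{"dx":0,"dy":0,"dz":-20,"wx":0,"wy":0,"wz":0,"jaw":5},{"dx":0,"dy":0,"dz":-50,"wx":0,"wy":0,"wz":0,"jaw":5},{"dx":-10,"dy":-20,"dz":-90,"wx":0,"wy":0,"wz":0,"jaw":50},{"dx":-30,"dy":-55,"dz":-120,"wx":0,"wy":0,"wz":0,"jaw":100},{"dx":-50,"dy":-95,"dz":-140,"wx":0,"wy":0,"wz":0,"jaw":100},{"dx":-70,"dy":-135,"dz":-160,"wx":0,"wy":0,"wz":0,"jaw":100},{"dx":-90,"dy":-175,"dz":-180,"wx":0,"wy":0,"wz":0,"jaw":100},{"dx":-105,"dy":-210,"dz":-200,"wx":0,"wy":0,"wz":0,"jaw":100},{"dx":-113,"dy":-226,"dz":-215,"wx":0,"wy":0,"wz":0,"jaw":100},{"dx":-113,"dy":-226,"dz":-215,"wx":0,"wy":0,"wz":0,"jaw":100},{"dx":-113,"dy":-226,"dz":-215,"wx":0,"wy":0,"wz":0,"jaw":100}]'

```text
t: 5.3
position: [0.52, 0.0001, 0.3563]
tool_rot: [0.0, 0.997, 0.075, 0.0]
contact_force: [-0.0, -0.6, -0.4]
gripper_width: 0.0854
grasp_force: 0.0
```

```bash
sed -i "s/'w2'/'w3'/" a.py; cat >> a.py <<'E'
h,s_,v=hsv[...,0],hsv[...,1],hsv[...,2]
y=(h>20)&(h<35)&(s_>100)&(v>80)
n,L,st,c=cv2.connectedComponentsWithStats(y.astype(np.uint8))
for i in range(1,n):
    if st[i,4]>60: q=P[L==i]; q=q[q[:,2]>np.percentile(q[:,2],90)-.006]; print('yel',c[i],st[i],q.mean(0).round(4),ray(f,*c[i],.06).round(4))
E
python3 a.py
```

```text
[0.60277762 0.01205218 0.4989036 ] [[0.15, -0.94, -0.32], [-0.99, -0.14, -0.05], [0.0, 0.32, -0.95]] [ 0.52007899 -0.00075276  0.35495196] [-1.50093642e-04  9.97274548e-01  7.37697134e-02 -1.21734138e-03]
[154.36842105  13.11403509] [149   0  11  28 114] [0.6714 0.2357 0.0558] [0.6538 0.1781 0.17  ]
[214.44642857  12.80357143] [212   0   5  28 112] [0.6835 0.1573 0.056 ] [0.6629 0.1199 0.17  ]
[535.68719384  61.75997201] [ 514   41   44   43 1429] [ 0.6667 -0.2046  0.1766] [ 0.6682 -0.2086  0.17  ]
yel [458.45920304 153.20113852] [444 142  29  24 527] [ 0.5504 -0.2195  0.0631] [ 0.552  -0.2164  0.06  ]
yel [  5.43089431 375.81300813] [  0 371  17  13 123] [-0.0201  0.5431  0.0664] [-0.0187  0.5449  0.06  ]
```

View pics/w3.png

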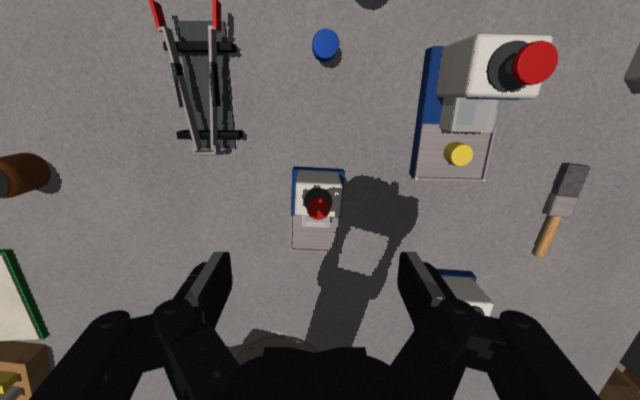

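The tablet is out on the tray at (458,153), the plunger is back up at (536,62), and the tongs are at (200,80) with red jaws at the top edge. I'll take a closer look over the tongs.

>>> move_arm --series '[{"dx":14,"dy":-42,"dz":18,"wx":0,"wy":0,"wz":0,"jaw":100},{"dx":28,"dy":-85,"dz":36,"wx":0,"wy":0,"wz":0,"jaw":100},{"dx":42,"dy":-128,"dz":55,"wx":0,"wy":0,"wz":0,"jaw":100},{"dx":56,"dy":-170,"dz":75,"wx":0,"wy":0,"wz":0,"jaw":100},{"dx":56,"dy":-170,"dz":75,"wx":0,"wy":0,"wz":0,"jaw":100},{"dx":56,"dy":-170,"dz":75,"wx":0,"wy":0,"wz":0,"jaw":100}]'

```text
t: 6.05
position: [0.5501, 0.1766, 0.2794]
tool_rot: [0.0, 0.997, 0.075, -0.002]
contact_force: [0.9, -0.4, 0.2]
gripper_width: 0.085
grasp_force: 0.0
```

```bash
sed -i "s/'w3'/'w4'/" a.py; cat >> a.py <<'E'
d=P.reshape(-1,3); k=(d[:,2]>.042)&(d[:,2]<.06)&(np.abs(d[:,0]-.59)<.14)&(np.abs(d[:,1]-.18)<.08)
d=d[k]; X=np.array([np.cos(np.radians(8.4)),np.sin(np.radians(8.4))]);Y=np.array([-X[1],X[0]])
a=d[:,:2]@X;b=d[:,:2]@Y
print('z',np.percentile(d[:,2],[50,95]),'a',a.min(),a.max())
for lo in np.arange(a.min(),a.max(),.02):
    t=b[(a>=lo)&(a<lo+.02)]; 
    if len(t)>4: print(round(lo+.01,3),len(t),np.percentile(t,[1,99]).round(4),round(np.percentile(t,[1,99]).mean(),4))
E
python3 a.py
```

```text
[0.63342225 0.18865346 0.42168414] [[0.15, -0.93, -0.32], [-0.99, -0.14, -0.05], [0.0, 0.33, -0.95]] [0.55059458 0.17506603 0.28162498] [2.04022829e-04 9.97304712e-01 7.33703415e-02 2.51171367e-04]
[345.62424242  50.10909091] [342  34   8  33 165] [0.6841 0.16   0.0572] [0.6683 0.1691 0.17  ]
[276.81506849  50.99315068] [273  36   9  31 146] [0.6719 0.2378 0.0519] [0.6596 0.2219 0.17  ]
[463.59737828 276.3670412 ] [450 264  28  25 534] [ 0.4606 -0.0128  0.1326] [0.4833 0.0135 0.17  ]
[623.83571429 396.20714286] [613 392  24   8 140] [ 0.3053 -0.2951  0.1308] [ 0.35  -0.229  0.17 ]
yel [602.25641026 203.3974359 ] [580 190  44  30 858] [ 0.5508 -0.219   0.0603] [ 0.5541 -0.209   0.06  ]
z [0.0518675  0.05324178] a 0.5082260642854616 0.7170292739782813
0.518 225 [0.0761 0.1099] 0.093
0.538 101 [0.0767 0.1109] 0.0938
0.558 105 [0.0745 0.1133] 0.0939
0.578 154 [0.0685 0.1206] 0.0946
0.598 225 [0.0677 0.1227] 0.0952
0.618 190 [0.0671 0.1236] 0.0954
0.638 168 [0.0673 0.1245] 0.0959
0.658 144 [0.0658 0.1274] 0.0966
0.678 214 [0.0572 0.1372] 0.0972
0.698 197 [0.0547 0.1401] 0.0974
0.718 81 [0.0538 0.1416] 0.0977
```

View pics/w4.png

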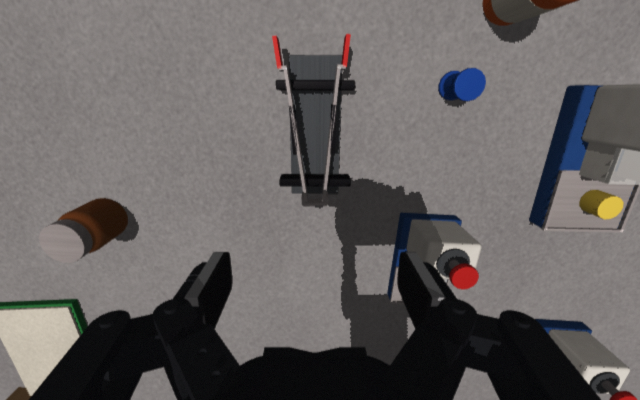

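This shows the tongs with red jaws at (276,51) and (347,50) and the arms running to the hinge near (315,190). Grip point is about (0.592, 0.184), yaw about 9.8°. Descending.

>>> move_arm --series '[{"dx":30,"dy":-2,"dz":30,"wx":0,"wy":0,"wz":-0.023,"jaw":100},{"dx":42,"dy":-2.5,"dz":70,"wx":0,"wy":0,"wz":-0.023,"jaw":100},{"dx":42,"dy":-2.5,"dz":115,"wx":0,"wy":0,"wz":-0.023,"jaw":100},{"dx":42,"dy":-2.5,"dz":155,"wx":0,"wy":0,"wz":-0.023,"jaw":100},{"dx":42,"dy":-2.5,"dz":185,"wx":0,"wy":0,"wz":-0.023,"jaw":100},{"dx":42,"dy":-2.5,"dz":210,"wx":0,"wy":0,"wz":-0.023,"jaw":100},{"dx":42,"dy":-2.5,"dz":210,"wx":0,"wy":0,"wz":-0.023,"jaw":100}]'

```text
t: 6.9
position: [0.5895, 0.1832, 0.0684]
tool_rot: [0.0, 0.996, 0.085, -0.003]
contact_force: [-0.3, 0.6, -0.6]
gripper_width: 0.0854
grasp_force: 0.0
```

>>> move_arm --series '[{"dx":2,"dy":0,"dz":15,"wx":0,"wy":0,"wz":0,"jaw":100},{"dx":2,"dy":0,"dz":30,"wx":0,"wy":0,"wz":0,"jaw":100},{"dx":2,"dy":0,"dz":42,"wx":0,"wy":0,"wz":0,"jaw":100},{"dx":2,"dy":0,"dz":48,"wx":0,"wy":0,"wz":0,"jaw":100},{"dx":2,"dy":0,"dz":48,"wx":0,"wy":0,"wz":0,"jaw":100},{"dx":2,"dy":0,"dz":48,"wx":0,"wy":0,"wz":0,"jaw":80},{"dx":2,"dy":0,"dz":48,"wx":0,"wy":0,"wz":0,"jaw":68},{"dx":2,"dy":0,"dz":48,"wx":0,"wy":0,"wz":0,"jaw":62},{"dx":2,"dy":0,"dz":48,"wx":0,"wy":0,"wz":0,"jaw":57},{"dx":2,"dy":0,"dz":48,"wx":0,"wy":0,"wz":0,"jaw":57},{"dx":2,"dy":0,"dz":48,"wx":0,"wy":0,"wz":0,"jaw":57}]' --newtons 60

```text
t: 8.0
position: [0.5944, 0.1858, 0.0252]
tool_rot: [-0.0, 0.996, 0.086, 0.002]
contact_force: [-0.3, -0.1, 7.0]
gripper_width: 0.049
grasp_force: 10.2
```

>>> move_arm --series '[{"dx":0,"dy":0,"dz":-8,"wx":0,"wy":0,"wz":0,"jaw":57},{"dx":0,"dy":0,"dz":-20,"wx":0,"wy":0,"wz":0,"jaw":57},{"dx":0,"dy":0,"dz":-40,"wx":0,"wy":0,"wz":0,"jaw":57},{"dx":0,"dy":0,"dz":-65,"wx":0,"wy":0,"wz":0,"jaw":57},{"dx":0,"dy":0,"dz":-95,"wx":0,"wy":0,"wz":0,"jaw":57},{"dx":0,"dy":0,"dz":-125,"wx":0,"wy":0,"wz":0,"jaw":57},{"dx":0,"dy":0,"dz":-155,"wx":0,"wy":0,"wz":0,"jaw":57},{"dx":0,"dy":0,"dz":-185,"wx":0,"wy":0,"wz":0,"jaw":57},{"dx":0,"dy":0,"dz":-205,"wx":0,"wy":0,"wz":0,"jaw":57},{"dx":0,"dy":0,"dz":-215,"wx":0,"wy":0,"wz":0,"jaw":57},{"dx":0,"dy":0,"dz":-215,"wx":0,"wy":0,"wz":0,"jaw":57}]'

```text
t: 9.1
position: [0.5936, 0.1856, 0.2401]
tool_rot: [-0.0, 0.996, 0.086, 0.001]
contact_force: [-0.5, -1.2, -1.5]
gripper_width: 0.0487
grasp_force: 7.9
```

>>> move_arm --series '[{"dx":-15,"dy":25,"dz":0,"wx":0,"wy":0,"wz":0.005,"jaw":57},{"dx":-35,"dy":65,"dz":0,"wx":0,"wy":0,"wz":0.01,"jaw":57},{"dx":-55,"dy":105,"dz":0,"wx":0,"wy":0,"wz":0.015,"jaw":57},{"dx":-75,"dy":145,"dz":0,"wx":0,"wy":0,"wz":0.025,"jaw":57},{"dx":-95,"dy":185,"dz":0,"wx":0,"wy":0,"wz":0.025,"jaw":57},{"dx":-115,"dy":225,"dz":0,"wx":0,"wy":0,"wz":0.025,"jaw":57},{"dx":-135,"dy":265,"dz":0,"wx":0,"wy":0,"wz":0.025,"jaw":57},{"dx":-155,"dy":305,"dz":0,"wx":0,"wy":0,"wz":0.025,"jaw":57},{"dx":-175,"dy":340,"dz":0,"wx":0,"wy":0,"wz":0.025,"jaw":57},{"dx":-190,"dy":370,"dz":0,"wx":0,"wy":0,"wz":0.025,"jaw":57},{"dx":-200,"dy":389,"dz":0,"wx":0,"wy":0,"wz":0.025,"jaw":57},{"dx":-200,"dy":389,"dz":0,"wx":0,"wy":0,"wz":0.025,"jaw":57}]'

```text
t: 10.3
position: [0.4612, -0.234, 0.2368]
tool_rot: [-0.001, 0.997, 0.071, -0.001]
contact_force: [0.3, -0.4, -0.6]
gripper_width: 0.0486
grasp_force: 7.9
```

>>> move_arm --series '[{"dx":0,"dy":0,"dz":20,"wx":0,"wy":0,"wz":0,"jaw":57},{"dx":0,"dy":0,"dz":50,"wx":0,"wy":0,"wz":0,"jaw":57},{"dx":0,"dy":0,"dz":80,"wx":0,"wy":0,"wz":0,"jaw":57},{"dx":0,"dy":0,"dz":110,"wx":0,"wy":0,"wz":0,"jaw":57},{"dx":0,"dy":0,"dz":130,"wx":0,"wy":0,"wz":0,"jaw":57},{"dx":0,"dy":0,"dz":130,"wx":0,"wy":0,"wz":0,"jaw":57},{"dx":0,"dy":0,"dz":130,"wx":0,"wy":0,"wz":0,"jaw":57}]'

```text
t: 11.0
position: [0.4627, -0.2312, 0.1082]
tool_rot: [-0.0, 0.997, 0.074, -0.0]
contact_force: [-0.1, -0.2, -0.3]
gripper_width: 0.0488
grasp_force: 8.0
```

```bash
cat > b.py <<'E'
from h import *
import sys,pickle
n=sys.argv[1]; f=grab('wrist'); save(f,n); P=cloud(f); s=r.sense(); A=rot(s['tool_rot']); p=np.array(s['position'])
hsv=cv2.cvtColor(f['pixels'],cv2.COLOR_RGB2HSV); h,S,v=[hsv[...,i] for i in range(3)]
print(p.round(4),s['gripper_width'])
for k,m in (('red',((h<6)|(h>174))&(S>150)&(v>70)),('yel',(h>20)&(h<35)&(S>100)&(v>80))):
    N,L,st,c=cv2.connectedComponentsWithStats(m.astype(np.uint8))
    for i in range(1,N):
        if st[i,4]>150:
            q=P[(L==i)&(f['range_z']>0)]; zt=np.percentile(q[:,2],90); q=q[q[:,2]>zt-.006]
            mid=(q.min(0)+q.max(0))/2
            print(k,c[i].round(1),st[i],'world',q.mean(0).round(4),'tool mm',((q.mean(0)-p)@A*1000).round(1),'ext tool',np.ptp((q-p)@A*1000,axis=0).round(0))
E
python3 b.py w5
```

```text
[ 0.4632 -0.2316  0.1091] 0.048827851365782146
red [397.9  85.7] [ 379   39   39   97 2252] world [ 0.5531 -0.2514  0.1343] tool mm [ 86.1  32.8 -25.2] ext tool [34.  8.  7.]
red [225.2  84.4] [ 211   40   29   96 1286] world [ 0.5439 -0.1863  0.1348] tool mm [ 86.5 -33.  -25.7] ext tool [34.  8.  5.]
yel [320.1  87.6] [ 293   59   55   58 2452] world [ 0.5497 -0.2224  0.0599] tool mm [86.9  3.5 49.2] ext tool [33. 34.  5.]
```

View pics/w5.png

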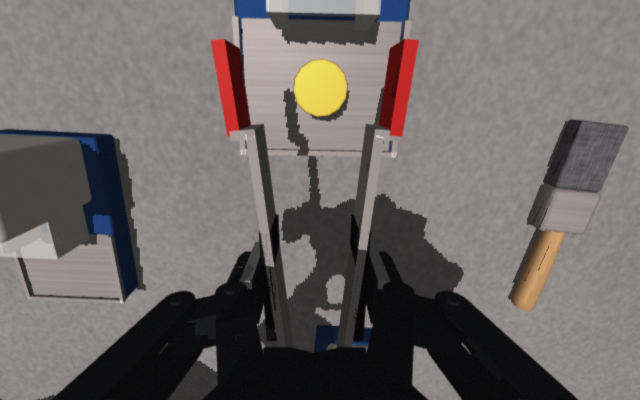

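The tongs straddle the tablet: jaws at (225,84) and (398,86), tablet at (320,88), 3.5 mm off towards +y in tool axes. Shift and descend.

>>> move_arm --series '[{"dx":1,"dy":3.5,"dz":8,"wx":0,"wy":0,"wz":0,"jaw":57},{"dx":1,"dy":3.5,"dz":20,"wx":0,"wy":0,"wz":0,"jaw":57},{"dx":1,"dy":3.5,"dz":32,"wx":0,"wy":0,"wz":0,"jaw":57},{"dx":1,"dy":3.5,"dz":44,"wx":0,"wy":0,"wz":0,"jaw":57},{"dx":1,"dy":3.5,"dz":56,"wx":0,"wy":0,"wz":0,"jaw":57},{"dx":1,"dy":3.5,"dz":66,"wx":0,"wy":0,"wz":0,"jaw":57},{"dx":1,"dy":3.5,"dz":72,"wx":0,"wy":0,"wz":0,"jaw":57},{"dx":1,"dy":3.5,"dz":72,"wx":0,"wy":0,"wz":0,"jaw":57},{"dx":1,"dy":3.5,"dz":72,"wx":0,"wy":0,"wz":0,"jaw":57}]'

```text
t: 11.95
position: [0.4643, -0.2354, 0.0365]
tool_rot: [0.0, 0.997, 0.073, 0.0]
contact_force: [-0.4, -0.1, -1.4]
gripper_width: 0.0488
grasp_force: 8.0
```

```bash
python3 b.py w6
```

```text
[ 0.4645 -0.2355  0.0367] 0.04873480112666461
red [398.1  84.2] [ 380   39   38   97 2152] world [ 0.5554 -0.2557  0.0627] tool mm [ 87.   33.3 -25.9] ext tool [34.  8.  7.]
red [225.5  86.4] [ 211   40   29   96 1325] world [ 0.5448 -0.1907  0.063 ] tool mm [ 86.  -32.5 -26.3] ext tool [34.  8.  5.]
yel [311.9  85.6] [ 269   40   87   92 6192] world [ 0.5499 -0.2224  0.0599] tool mm [ 86.5  -0.4 -23.1] ext tool [33. 33.  6.]
```

Centred, with the jaws spanning z of about 41–63 mm. Closing.

>>> move_arm --series '[{"dx":0,"dy":0,"dz":0,"wx":0,"wy":0,"wz":0,"jaw":52},{"dx":0,"dy":0,"dz":0,"wx":0,"wy":0,"wz":0,"jaw":48},{"dx":0,"dy":0,"dz":0,"wx":0,"wy":0,"wz":0,"jaw":44},{"dx":0,"dy":0,"dz":0,"wx":0,"wy":0,"wz":0,"jaw":40},{"dx":0,"dy":0,"dz":0,"wx":0,"wy":0,"wz":0,"jaw":35},{"dx":0,"dy":0,"dz":0,"wx":0,"wy":0,"wz":0,"jaw":30},{"dx":0,"dy":0,"dz":0,"wx":0,"wy":0,"wz":0,"jaw":30},{"dx":0,"dy":0,"dz":0,"wx":0,"wy":0,"wz":0,"jaw":30},{"dx":0,"dy":0,"dz":0,"wx":0,"wy":0,"wz":0,"jaw":30}]' --newtons 40

```text
t: 12.9
position: [0.4642, -0.2353, 0.0364]
tool_rot: [0.0, 0.997, 0.073, 0.0]
contact_force: [0.1, 0.2, -0.9]
gripper_width: 0.0344
grasp_force: 39.7
```

>>> move_arm --series '[{"dx":0,"dy":0,"dz":-6,"wx":0,"wy":0,"wz":0,"jaw":30},{"dx":0,"dy":0,"dz":-16,"wx":0,"wy":0,"wz":0,"jaw":30},{"dx":0,"dy":0,"dz":-30,"wx":0,"wy":0,"wz":0,"jaw":30},{"dx":0,"dy":0,"dz":-48,"wx":0,"wy":0,"wz":0,"jaw":30},{"dx":0,"dy":0,"dz":-66,"wx":0,"wy":0,"wz":0,"jaw":30},{"dx":0,"dy":0,"dz":-84,"wx":0,"wy":0,"wz":0,"jaw":30},{"dx":0,"dy":0,"dz":-102,"wx":0,"wy":0,"wz":0,"jaw":30},{"dx":0,"dy":0,"dz":-120,"wx":0,"wy":0,"wz":0,"jaw":30},{"dx":0,"dy":0,"dz":-136,"wx":0,"wy":0,"wz":0,"jaw":30},{"dx":0,"dy":0,"dz":-146,"wx":0,"wy":0,"wz":0,"jaw":30},{"dx":0,"dy":0,"dz":-150,"wx":0,"wy":0,"wz":0,"jaw":30},{"dx":0,"dy":0,"dz":-150,"wx":0,"wy":0,"wz":0,"jaw":30}]'

```text
t: 14.1
position: [0.4642, -0.2352, 0.1868]
tool_rot: [0.0, 0.997, 0.073, 0.0]
contact_force: [-0.1, 0.5, -2.3]
gripper_width: 0.0339
grasp_force: 39.9
```

>>> move_arm --series '[{"dx":0,"dy":0,"dz":0,"wx":0,"wy":0,"wz":0,"jaw":30},{"dx":0,"dy":0,"dz":0,"wx":0,"wy":0,"wz":0,"jaw":30},{"dx":0,"dy":0,"dz":0,"wx":0,"wy":0,"wz":0,"jaw":30},{"dx":0,"dy":0,"dz":0,"wx":0,"wy":0,"wz":0,"jaw":30},{"dx":0,"dy":0,"dz":0,"wx":0,"wy":0,"wz":0,"jaw":30}]'

```text
t: 14.6
position: [0.4641, -0.2352, 0.1861]
tool_rot: [-0.0, 0.997, 0.073, -0.0]
contact_force: [-0.1, 0.5, -1.1]
gripper_width: 0.0338
grasp_force: 39.9
```

```bash
python3 b.py w7; python3 -c "
from h import *
save(grab('scene'),'s7',(150,60,450,260),2)"
```

```text
[ 0.4641 -0.2352  0.1862] 0.03395679577918633
red [363.7  83.8] [ 351   39   25   95 1523] world [ 0.5529 -0.2421  0.2099] tool mm [ 86.9  19.8 -23.7] ext tool [34.  5.  7.]
red [263.3  85.6] [ 254   40   19   94 1285] world [ 0.5469 -0.204   0.2102] tool mm [ 86.5 -18.8 -24. ] ext tool [34.  5.  5.]
red [  9.8 180.9] [  0 158  24  43 824] world [ 0.4591 -0.0221  0.1326] tool mm [  26.2 -211.6   53.6] ext tool [30. 21.  7.]
yel [314.2  85.3] [ 272   40   86   92 6113] world [ 0.5499 -0.2231  0.2088] tool mm [ 86.6   0.5 -22.6] ext tool [33. 33.  7.]
```

View pics/s7.png

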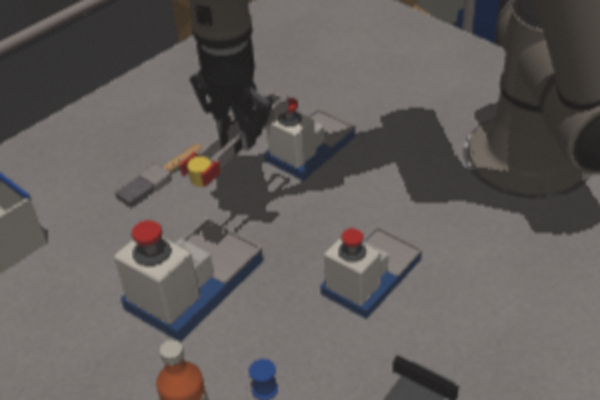

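View pics/w7.png

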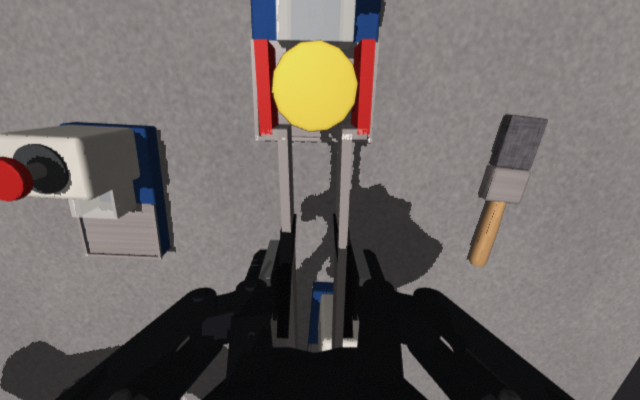

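The tablet hangs in the red jaws: wrist view (315,85), scene crop (200,172). Its underside is about 15 cm above the tray, it is steady, and the bystanders I can see haven't moved. Handing in.

```bash
python3 -c "
from h import *
print(r.job_done())"
```

```text
the job is handed in; nothing more can be done
None
```

I pressed the plunger fully down and the tablet came out onto the tray. I then picked it up with the tongs and handed the job in at about 15 s, with the tablet held steady in the jaws about 15 cm above the tray; the judged result wasn't reported back.

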